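# Set the base station's selector wheel and store it

## Task

Set the channel on the black network base station: with a fingertip, flick the toothed edge of its selector wheel round, click by click, until the raised bar on the wheel points straight at the raised arrowhead beside it, without letting the bar go past the arrowhead. Then press the round button on top of the station fully down to store the setting and let go of it. Do not lift the station or shove it along, and leave everything around it alone.

Things in the scene. Friction and masses are not known exactly. Their poses are not given: they have to be found in the camera images.
- station: The base station: a flat black case 130 (its x) by 210 (its y) by 45 mm high, 2 kg, loose on the table; a sideways push over about 8 N may slide it. Origin: centre of its underside; x points to its back (sockets), y to its left seen from the robot, z up. On top: selector wheel (front left), round button (right). The case front is at x = -65 mm
- arrow_tip (a point): Tip of the raised white triangular arrowhead on the case, behind the wheel, 10 mm high, pointing at the wheel (to the station's -x)
- wheel_center (a point): Middle of the grey selector wheel, on its upright axis, half-way up its teeth, with the station's axes; at x = -50, y = +50, z = 55 mm of the station. A flat disc of radius 30 mm with eight radial teeth, one every 45 deg, out to radius 48 mm, each 5 mm thick; disc and teeth are 16 mm high (47 to 63 mm above the table). A raised white bar 37 x 7 x 4 mm lies along one tooth
- wheel_front (a point): Fixed point of the station at the height of wheel_center, 48 mm in front of it (station -x): where the tooth tips pass. The wheel overhangs the case front here, so a fingertip can reach down in front of the case into the gap between two teeth, 18 mm wide at the disc, 23 mm at radius 37 mm, 31 mm at the tooth tips
- wheel (a joint): Wheel angle (rad). 0: bar points to the station's front (-x); grows anticlockwise seen from above (wheel front moves to station -y); at 3.142 the bar points at the arrowhead. Clicks into rest every 0.785 rad (a tooth then stands straight ahead at the front) and springs to the nearest click when let go; 2 to 3 N at a tooth moves it. Starts 2, 3 or 4 clicks before the arrowhead. Stops at -0.55 and 5.3
- store_top (a point): Centre of the top of the round grey store button, 26 mm across, 63 mm above the table, at x = +15, y = -62 mm of the station; it stands 6 mm proud of a low black collar 42 mm across
- store (a joint): How far the store button is pressed (m): 0 released, 0.005 fully down (about 4 N); it springs back
- mug: a white mug, 85 mm tall, 76 mm across, standing by the base station; bystander, origin under its centre
- jar: a small glass jar with a steel lid, 44 mm across, 55 mm tall; bystander, origin under its centre
- tape: a grey roll of tape lying flat, 68 mm across, 19 mm high; bystander, origin under its centre
- adapter: a black power adapter block 50 x 70 x 32 mm; bystander, origin under its centre
- usb_stick: a black USB stick 58 x 18 x 10 mm lying in front of the base station; bystander, origin at its underside
- screwdriver: a screwdriver 160 mm long lying to the right of the base station; bystander, origin at its underside
- coupler: a white plug coupler 30 x 22 x 20 mm; bystander, origin under its centre

How it is judged (in metres and radians):
On the way, in this order (a step that is already met when the one before it is completed fails the run):
1. the wheel rests with its bar at the arrowhead, the button not pressed (value of joint wheel between 2.99159 and 3.29159 rad and velocity of joint wheel between -0.15 and 0.15 rad/s and value of joint store below 0.0015 m), for 0.3 s.
2. the store button is pressed fully down (value of joint wheel between 2.99159 and 3.29159 rad and value of joint store above 0.0042 m), for 0.05 s.
At the end, for the whole second after the job is handed in: The wheel is at rest with its bar at the arrowhead (within 0.15 rad of 3.142), the button has been pressed fully down after that (at least 4.2 of 5 mm) and is out again, the station stands upright within 30 mm of where it stood, and every bystander is within 20 mm of where it stood (value of joint wheel between 2.99159 and 3.29159 rad and velocity of joint wheel between -0.15 and 0.15 rad/s and value of joint store below 0.001 m and distance of each of wheel_center, store_top from where it was at the start of the episode below 0.03 m and angle between station's own z axis and vertical below 0.05 rad and linear speed of station below 0.01 m/s and distance of each of mug, jar, tape, adapter, usb_stick, screwdriver, coupler from where it was at the start of the episode below 0.02 m); the robot touches nothing.
It fails at once if the bar goes past the arrowhead (by more than about half a click) (value of joint wheel above 3.59159 rad).
It fails at once if the button is pressed while the bar is not at the arrowhead (value of joint store above 0.003 m and (value of joint wheel above 3.44159 rad or value of joint wheel below 2.84159 rad)).
It fails at once if the station is shoved along by more than 30 mm (distance of any of wheel_center, store_top from where it was at the start of the episode above 0.03 m).
It fails at once if the station is lifted or tipped (height (world z) of station above 0.01 m or angle between station's own z axis and vertical above 0.12 rad).
It fails at once if a bystander is moved by more than 20 mm, or lifted (distance of any of mug, jar, tape, adapter, usb_stick, screwdriver, coupler from where it was at the start of the episode above 0.02 m).
It also fails if it takes over 61 s, if anything falls off the work surface, if the arm or the gripper's body presses on something with over 40 N, if the wrist force passes 120 N, or if a joint passes its speed limit or range.

## Robot

A 6-joint arm with a two-finger parallel gripper is mounted at the origin on the work surface. World frame = base frame: x ahead of the robot, y to its left, z up, the work surface at z = 0. Lengths are in m, angles in degrees, forces in N, time in s.
With the tool pointing down it reaches from about 0.35 to 0.925 m from the base axis. Payload 6.4 kg.
Tool frame: the origin (TCP) lies at the very end of the fingers, on their centre line; the grasp point (between the pads) lies 19 mm behind it; z points along the fingers, x is the direction in which the jaws open and shut, and the axes are right-handed (so a half turn about z gives the same grasp; the last joint's range is limited). The gripper opens to 85 mm and grips with 20 to 120 N. Pads are 22 mm wide; open, the fingers measure 114 mm over their backs; the gripper's body (76 mm by 85 mm) begins 54 mm behind the grasp point. The pads swing forward as they close: fully open they stand 13 mm farther back than shut.
Start: joints at [-82.168, 14.043, 89.255, -0, 76.702, -9.975], TCP at [0.199, -0.619, 0.231] pointing down, gripper open.
Joint ranges: [-179.41, 179.41], [-58.25, 129.5], [7.25, 145.43], [-54.29, 234.29], [11.92, 165.04], [-157.13, 157.13]. Speed limits (degrees/s): [147.25, 147.25, 180, 180, 180, 180].

## Interface

Orientations are given as [roll, pitch, yaw] about the fixed x, y, z axes, in that order (R = Rz(yaw) Ry(pitch) Rx(roll)).
In Python, from plant import * gives the robot as it stands.
- The arm moves only by the shell command python3 -m inch 'ROWS' [FORCE]. ROWS is JSON, a list that holds one entry, the list of rows, each a list of 5 numbers: the shift along the tool's x, y, z in mm, then the turn about the tool's z in rad, then the gripper's target within -1 to 1 (shut at 1, half-way at 0, fully open at -1). A call has 1 to 12 rows; each row shifts and turns the commanded pose from where the row before left it, along the tool's axes as they then stand; what a row does not reach is not made up. A row lasts 1/8 s, in which the tool goes at most 62.5 mm and 10.7 degrees, less where a joint would pass 70% of its speed; a pose out of reach is approached as far as the arm can. A call is refused whole if a number of a shift passes 62.5 or a number of a turn 0.188, either way. A call with a gripper value outside its range is refused whole. The fingers move at their own pace and stop on an object; FORCE is the grip in N (left out, the last holds). Time passes only in rows, so rows that do not move let the fingers close. It gives the time, the measured TCP pose, the force and the opening at its end, in the units of the state.
- get_state(): the state, without advancing time (a new reading comes with each control period).
- snapshot(name): name is "scene" or "side" or "wrist"; returns the picture (420x560x3 uint8, red, green, blue); there is no depth.
- camera_params(name): a dict with "intrinsics" (3x3 intrinsics, pixels), "k1" (the pictures are not rectified: a ray, as slopes to the right and down, at radius r is drawn at 1 + k1 r^2 times it, then the intrinsics apply), "T" (4x4, takes a point from camera to world coordinates); the wrist camera has in their place "mount" (4x4, takes a point from camera to tool coordinates, whose origin is the TCP and whose axes are the tool frame's). Camera axes: x right, y up, looking along -z (the intrinsics and any distortion apply to the point x, -y, -z); pixel columns grow to the right and rows downward; lengths in m; the calibration is good to about 2 mm. A picture is of the moment at which its call begins: read the wrist's pose just before it. camera_params takes no time and is no camera call.
- sign_off(): hands the job in, once; it reports no verdict.
The state is a dict: "t": time; "qpos": joint angles; "qvel": joint speeds; "joint_efforts": joint torques, N m; "ee_pos": TCP position; "ee_rot": TCP orientation; "ft_force": force on the tool from outside, world axes, zero at the start; "moment": the same for the moment, N m; "width": finger opening in m.
Only numpy, scipy, OpenCV 4.12 (cv2) and the standard library are available. Lean on these libraries where they do the work, as an engineer would, in place of code of your own. Each camera call takes 0.05 s, during which the arm holds its last target. There are 200 camera calls.

## Working session

There is one attempt and no reset: what is moved stays moved. The work goes in short steps, Python scripts to look and compute and a shell command to move; the robot and the scene stay as the last step left them, time stands still between calls to the robot, and variables do not carry over. Pictures are saved under pics/ and viewed, about 8 in all and at most 12, crops included, and the job is handed in when it is done.

```bash
mkdir -p pics; cat > h.py <<'E'
from plant import *
import numpy as np, cv2
from scipy.spatial.transform import Rotation as R
def tool():
    s=get_state(); T=np.eye(4); T[:3,:3]=R.from_euler('xyz',s['ee_rot'],degrees=True).as_matrix(); T[:3,3]=s['ee_pos']; return T
def camT(n):
    p=camera_params(n); return p, (p['T'] if n!='wrist' else tool()@np.array(p['mount']))
def ray(n,uv,z,T=None):
    p,T0=camT(n); T=np.array(T0 if T is None else T); K=np.array(p['intrinsics'])
    d=np.array([(uv[0]-K[0,2])/K[0,0],(uv[1]-K[1,2])/K[1,1]]); u=d.copy()
    for _ in range(20): u=d/(1+p['k1']*(u@u))
    v=T[:3,:3]@np.array([u[0],-u[1],-1]); o=T[:3,3]
    return o+v*(z-o[2])/v[2]
def proj(n,P):
    p,T=camT(n); T=np.array(T);K=np.array(p['intrinsics'])
    c=T[:3,:3].T@(np.array(P)-T[:3,3]); u=np.array([c[0],-c[1]])/-c[2]; u=u*(1+p['k1']*(u@u))
    return K[:2,:2]@u+K[:2,2]
E
python3 - <<'E'
from h import *
print(get_state())
for n in ['scene','side','wrist']:
    im=snapshot(n); cv2.imwrite(f'pics/{n}0.png',im[:,:,::-1])
    print(n,np.round(camT(n)[1],3).tolist())
E
```

```text
{'t': 0.0, 'qpos': array([-8.21683196e+01,  1.40813837e+01,  8.93242177e+01, -6.94678894e-04,
        7.67018967e+01, -9.97511394e+00]), 'qvel': array([-0.09422296, -0.00463542, -0.07601641, -0.09079471, -0.00384968,
        0.00979504]), 'joint_efforts': array([ 2.41471302e-03, -4.29507101e+01, -3.26128542e+01, -9.87642821e-07,
        5.32205493e-03, -1.20308994e-05]), 'ee_pos': array([ 0.19870278, -0.61830563,  0.23021736]), 'ee_rot': array([-1.79982045e+02,  1.05990101e-01, -7.21930286e+01]), 'ft_force': array([ 0.10701203, -0.0315579 , -0.36276005]), 'moment': array([-0.03374413, -0.02438191,  0.02264937]), 'width': 0.08519132824276626}
scene [[-0.34, -0.672, 0.659, 1.289], [0.94, -0.256, 0.224, 0.288], [0.018, 0.695, 0.719, 0.831], [0.0, 0.0, 0.0, 1.0]]
side [[-0.81, 0.303, -0.502, 0.241], [-0.586, -0.402, 0.703, 0.617], [0.011, 0.864, 0.503, 0.469], [0.0, 0.0, 0.0, 1.0]]
wrist [[0.306, 0.902, 0.303, 0.278], [-0.952, 0.29, 0.095, -0.593], [-0.002, -0.318, 0.948, 0.374], [0.0, 0.0, 0.0, 1.0]]
```

View pics/scene0.png

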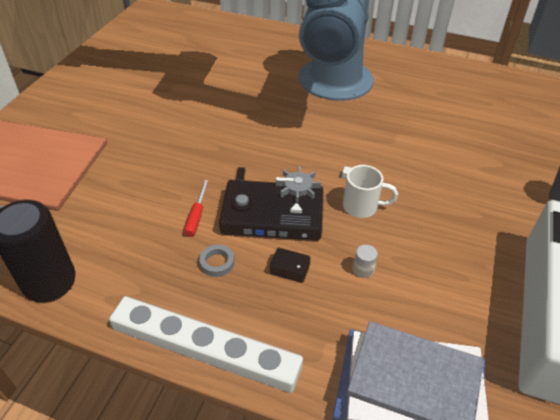

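View pics/side0.png

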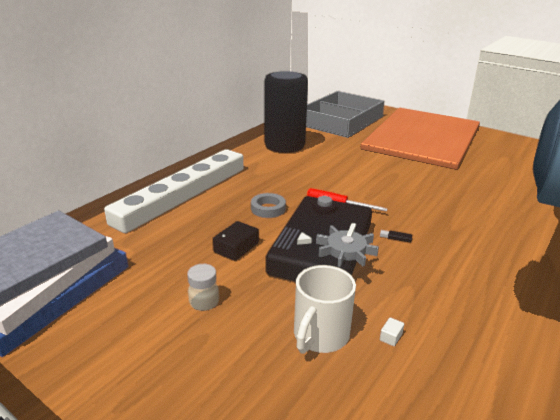

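The scene view shows the wheel at about (299,182) with its bar pointing left in the picture (towards station -y), the arrowhead at (296,209), and the button at (241,200). The side view shows the wheel at (347,243), the bar's far end at (352,227) and the button at (325,203). The white coupler and the mug stand on the wheel's left, and the USB stick is in front.

```bash
python3 - <<'E'
from h import *
for n,w,b in [('scene',(299,183),(241.5,200)),('side',(347,243),(325,202))]:
    print(n,'wheel',ray(n,w,.063).round(3),'button',ray(n,b,.063).round(3))
print('bar', ray('scene',(278,180),.067), ray('side',(352,227),.067))
print('arrow', ray('scene',(296,204),.055),ray('side',(311,239),.055))
print('usb', ray('scene',(241,174),.01),ray('side',(398,237),.01)); print('coupler',ray('scene',(347,172),.02),ray('side',(391,331),.02))
a=cv2.imread('pics/scene0.png')[145:250,170:410]; b=cv2.imread('pics/side0.png')[180:360,250:430]
cv2.imwrite('pics/crop0.png',np.vstack([cv2.resize(a,(800,350),interpolation=2),cv2.copyMakeBorder(cv2.resize(b,(250,250),interpolation=2),0,0,0,550,0)]))
E
```

```text
scene wheel [0.513 0.059 0.063] button [ 0.602 -0.034  0.063]
side wheel [0.502 0.061 0.063] button [ 0.594 -0.029  0.063]
bar [0.5241917  0.01584998 0.067     ] [0.51498921 0.02159359 0.067     ]
arrow [0.56613689 0.0707123  0.055     ] [0.55791039 0.07371662 0.055     ]
usb [ 0.47867048 -0.09036619  0.01      ] [ 0.47313824 -0.08200505  0.01      ]
coupler [0.39585342 0.13678647 0.02      ] [0.38375739 0.15035219 0.02      ]
```

View pics/crop0.png

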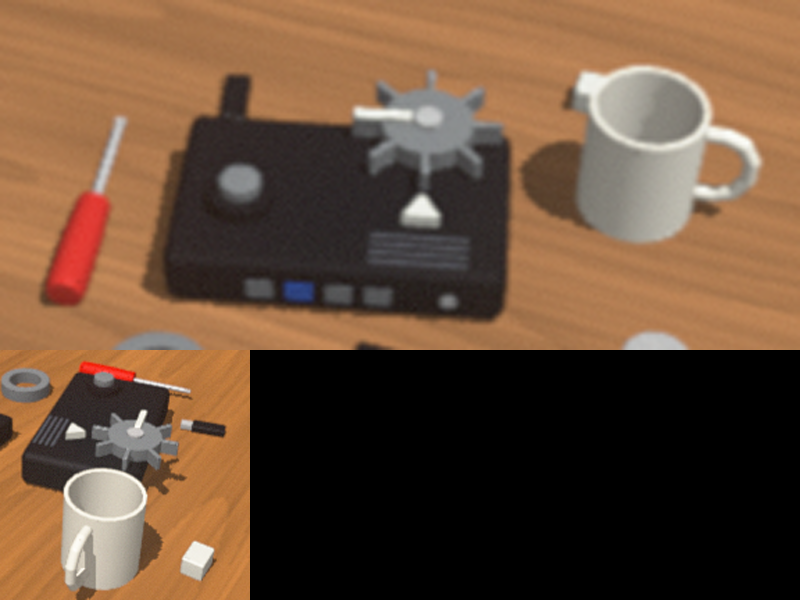

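The crops confirm the layout: the bar points to the station's -y, so the wheel is at about 1.57 rad, two clicks short. Station yaw is about +14.6°. The wheel–button distance comes out at 129.5 mm from the scene view, against a nominal 129.5 mm. Next I check the finger shape in the wrist view, then move over the station.

View pics/wrist0.png

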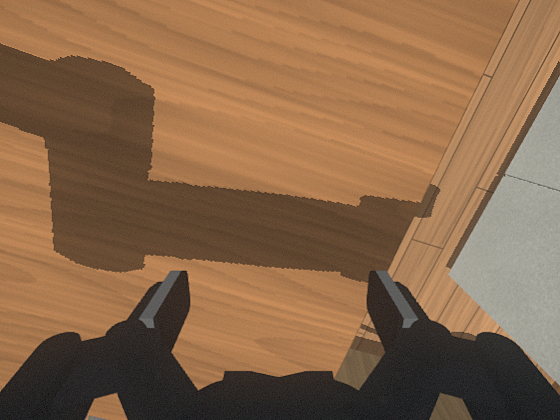

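```bash
python3 - <<'E'
from h import *
T=tool(); print(T.round(3)); 
for P in [(0.42,0.03,0.23)]:
    print((T[:3,:3].T@(np.array(P)-T[:3,3])*1000).round())
print(np.array(camera_params('wrist')['mount']).round(3))
E
```

```text
[[ 0.306 -0.952 -0.     0.199]
 [-0.952 -0.306  0.002 -0.618]
 [-0.002 -0.    -1.     0.23 ]
 [ 0.     0.     0.     1.   ]]
[-550. -409.    1.]
[[ 1.    -0.     0.001  0.   ]
 [ 0.    -0.948 -0.318 -0.083]
 [ 0.001  0.318 -0.948 -0.143]
 [ 0.     0.     0.     1.   ]]
```

The wrist view shows slim pads: open fingers at (165,300) and (390,300). The camera looks over the tool's -y side, which is already nearly the station's +x. I'll move over the wheel front with the gripper shut.

```bash
python3 -m inch '[[[-40,-50,0,0.014,1],[-40,-50,0,0.014,1],[-40,-50,0,0.014,1],[-40,-50,0,0.014,1],[-40,-50,0,0,1],[-50,-23,0,0,1],[-50,-23,0,0,1],[-50,-23,0,0,1],[-50,-23,0,0,1],[-50,-23,0,0,1],[-40,-23,0,0,1],[0,0,0,0,1]]]' 30
python3 - <<'E'
from h import *
print(get_state()['ee_rot']); T=camT('wrist')[1]; np.save('T1.npy',T)
cv2.imwrite('pics/wrist1.png',snapshot('wrist')[:,:,::-1])
E
```

```text
t: 1.65
ee_pos: [0.4391, -0.0455, 0.2311]
ee_rot: [180.0, 0.0, -75.1]
ft_force: [-1.5, -0.5, 0.1]
width: 0.0001
[ 1.79988280e+02  2.30023337e-02 -7.51117572e+01]
```

View pics/wrist1.png

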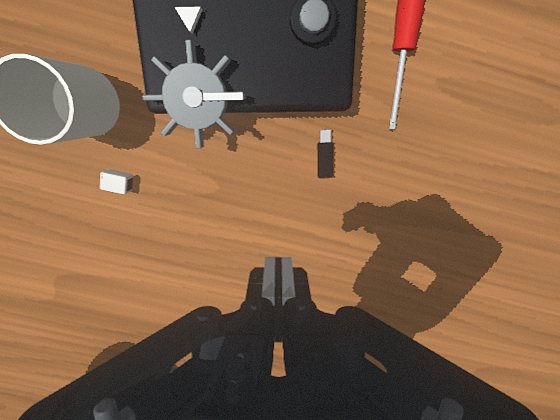

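The wrist view shows the wheel centre at (193,96), front tooth tip at (199,147), bar end at (242,96), arrow tip at (190,33) and button at (315,15). The shut fingertips span columns 264–294.

```bash
cat > m.py <<'E'
from h import *
im=cv2.cvtColor(cv2.imread('pics/wrist1.png'),cv2.COLOR_BGR2HSV)
g=((im[:,:,1]<60)&(im[:,:,2]>95)&(im[:,:,2]<200)).astype('uint8')
g[:, :130]=0; g[160:]=0
n,l,s,c=cv2.connectedComponentsWithStats(cv2.morphologyEx(g,cv2.MORPH_OPEN,np.ones((5,5))))
for i in range(1,n):
    if s[i,4]>200: print(s[i],c[i])
T=np.load('T1.npy'); f=lambda uv,z: ray('wrist',uv,z,T)
w=f((193,96),.065); b=f((315,14),.063); e=f((242,96),.067); a=f((190,33),.055);t=f((199,147),.063)
print('w',w,'b',b,'tip',t,'arrow',a); d=(b-w)[:2]; print(np.linalg.norm(d), 'yaw',np.degrees(np.arctan2(d[1],d[0])-np.arctan2(-112,65)))
print('yaw bar',np.degrees(np.arctan2(*(e-w)[1::-1]))+90,'yaw tip',np.degrees(np.arctan2(*(w-t)[1::-1])),'arrow',np.degrees(np.arctan2(*(a-w)[1::-1])), np.linalg.norm((w-t)[:2]))
for z in (.231,.22): print('finger',f((264,258),z),f((294,258),z))
E
python3 m.py; python3 -c "
from h import *
print(proj('wrist',tool()[:3,3]))"
```

```text
[300   0  29  31 722] [313.89196676  14.59418283]
[ 144   52   81   92 3079] [190.68886002  95.59532316]
w [0.50726368 0.05497903 0.065     ] b [ 0.60081399 -0.03563776  0.063     ] tip [0.46189994 0.04157294 0.063     ] arrow [0.55937781 0.06949166 0.055     ]
0.13024232643999784 yaw 15.783521462264021
yaw bar 14.79464813974866 yaw tip 16.46369442299449 arrow 15.561336640666966 0.04730318866297941
finger [ 0.44605892 -0.03617638  0.231     ] [ 0.45001253 -0.05102111  0.231     ]
finger [ 0.44042909 -0.03709083  0.22      ] [ 0.4446863  -0.05307548  0.22      ]
[278.08284329 273.84325087]
```

```bash
cat > g.py <<'E'
from h import *
import sys
W=np.array([.5077,.0557]); yaw=np.radians(15.4); ex=np.array([np.cos(yaw),np.sin(yaw)]); ey=np.array([-ex[1],ex[0]])
def rel(): 
    p=tool()[:3,3]; d=p[:2]-W; return np.array([d@ex,d@ey,p[2]])*1000
def go(x,y,z):  # mm relative to wheel, z world
    T=tool(); P=np.r_[W+ex*x/1000+ey*y/1000,z/1000]
    return (T[:3,:3].T@(P-T[:3,3])*1000).round(1)
if __name__=='__main__':
    s=get_state(); print('rel',rel().round(1),'F',s['ft_force'].round(1),'t',s['t'],'go',go(*map(float,sys.argv[1:4])))
E
python3 g.py -75 17 55
```

```text
rel [-93.5 -80.7 231.1] F [ 1.5  0.  -0.1] t 1.7 go [-97.9 -17.5 176.1]
```

```bash
python3 -m inch '[[[-40,-8,0,0,1],[-40,-8,20,0,1],[-18,-1.5,40,0,1],[0,0,40,0,1],[0,0,40,0,1],[0,0,26,0,1],[0,0,10,0,1],[0,0,0,0,1],[0,0,0,0,1]]]'
python3 g.py -49 17 55
python3 - <<'E'
from h import *
a=snapshot('wrist'); np.save('T2.npy',camT('wrist')[1]); cv2.imwrite('pics/w2.png',a[:,:,::-1])
E
```

```text
t: 2.82
ee_pos: [0.4325, 0.0508, 0.0565]
ee_rot: [-179.9, -0.1, -75.4]
ft_force: [0.4, 0.1, 1.0]
width: 0.0003
rel [-73.8  15.3  56.5] F [0.4 0.1 1. ] t 2.825 go [ -2.1 -24.8   1.6]
```

View pics/w2.png

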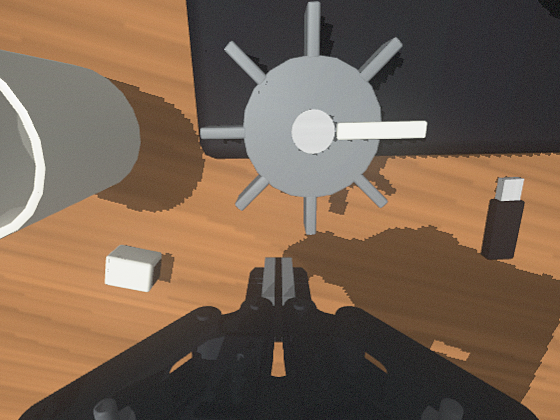

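The wrist view shows the hub at (313,131), the front tooth tip at (310,234) and the fingertip at (279,262), just left of the front tooth, as planned. I check the numbers from this close view.

```bash
python3 - <<'E'
from g import *
T=np.load('T2.npy')
for n,uv,z in [('hub',(313,131),.067),('tipF',(310,234),.063),('tipL',(240,207),.063),('tipR',(384,205),.063),('tipB',(313,3),.063)]:
    p=ray('wrist',uv,z,T); d=p[:2]-W; print(n,p.round(4),(d@ex*1000).round(1),(d@ey*1000).round(1))
E
python3 g.py -49 17 55
```

```text
hub [0.5068 0.0553 0.067 ] -0.9 -0.1
tipF [0.4606 0.0426 0.063 ] -48.9 -0.1
tipL [0.4654 0.0777 0.063 ] -34.9 32.5
tipR [0.4831 0.0136 0.063 ] -34.9 -34.0
tipB [0.552  0.0683 0.063 ] 46.1 0.4
rel [-73.8  15.4  56.6] F [0.4 0.2 0.1] t 2.875 go [ -1.9 -24.8   1.6]
```

```bash
python3 -m inch '[[[-2,-5,1,0,1],[0,-6,1,0,1],[0,-6,0,0,1],[0,-6,0,0,1],[0,-2,0,0,1],[0,0,0,0,1],[0,0,0,0,1]]]'; python3 g.py -49 8 55
```

```text
t: 3.75
ee_pos: [0.4548, 0.0595, 0.0532]
ee_rot: [180.0, 0.0, -75.4]
ft_force: [0.2, 0.4, 0.3]
width: 0.0004
rel [-50.   17.8  53.2] F [0.2 0.4 0.3] t 3.75 go [ 9.7 -1.1 -1.8]
```

```bash
python3 -m inch '[[[3,0,0,0,1],[3,0,0,0,1],[2,0,0,0,1],[2,0,0,0,1],[2,0,0,0,1],[2,0,0,0,1],[2,0,0,0,1],[2,0,0,0,1]]]'; python3 g.py -49 -12.5 55;  python3 -m inch '[[[2,0,0,0,1],[2,0,0,0,1],[2,0,0,0,1],[1,0,0,0,1],[0,0,0,0,1]]]'; python3 g.py -49 -12.5 55
```

```text
t: 4.75
ee_pos: [0.4598, 0.0418, 0.0535]
ee_rot: [-180.0, -0.0, -75.4]
ft_force: [-0.4, 2.3, -0.7]
width: -0.0004
rel [-49.9  -0.6  53.5] F [-0.4  2.3 -0.7] t 4.75 go [11.8 -1.1 -1.5]
t: 5.38
ee_pos: [0.4613, 0.0352, 0.0533]
ee_rot: [180.0, -0.0, -75.4]
ft_force: [1.2, 0.7, 0.5]
width: -0.0004
rel [-50.2  -7.5  53.3] F [1.2 0.7 0.5] t 5.375 go [ 5.  -1.3 -1.7]
```

```bash
python3 -m inch '[[[2,0,0,0,1],[2,0,0,0,1],[1,0,0,0,1],[0,0,0,0,1],[0,0,0,0,1]]]'; python3 g.py -75 -12.5 55
python3 - <<'E'
from h import *
cv2.imwrite('pics/w3.png',snapshot('wrist')[:,:,::-1])
E
```

```text
t: 6.0
ee_pos: [0.4625, 0.0304, 0.0533]
ee_rot: [180.0, -0.0, -75.4]
ft_force: [0.1, 0.2, -0.4]
width: -0.0002
rel [-50.3 -12.4  53.3] F [ 0.1  0.2 -0.4] t 6.0 go [ 0.5 24.7 -1.7]
```

View pics/w3.png

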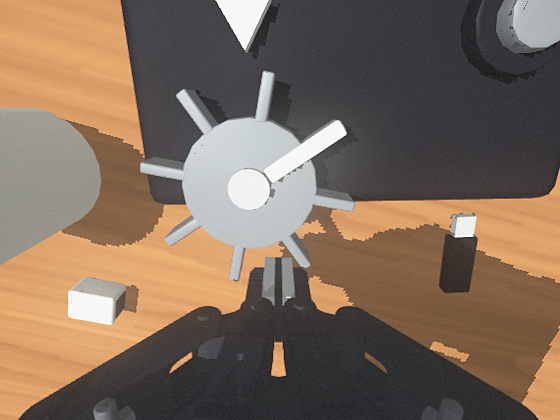

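The wheel has passed the half-click and the bar has turned about 34°. The finger at (279,265) sits between the pushed tooth and the trailing tooth at (237,270). I wait to see whether it is still settling.

```bash
cat > bar.py <<'E'
from g import *
im=cv2.cvtColor(snapshot('wrist'),cv2.COLOR_RGB2HSV); T=camT('wrist')[1]
h=proj('wrist',[*(W-ex*.001),.067])
m=((im[:,:,1]<40)&(im[:,:,2]>205)).astype('uint8')
r=np.linalg.norm(proj('wrist',[*(W+ex*.045),.067])-h)
mm=np.zeros_like(m); cv2.circle(mm,tuple(int(v) for v in h),int(r),1,-1); 
ys,xs=np.nonzero(m&mm); P=np.array([ray('wrist',(u,v),.067,T)[:2] for u,v in zip(xs[::5],ys[::5])])-(W-ex*.001)
P=P[np.linalg.norm(P,axis=1)>.014]; d=P.mean(0); print('n',len(P),'rmean',np.linalg.norm(d),'wheel rad',(np.arctan2(d@ey,d@ex)+np.pi)%(2*np.pi))
E
python3 bar.py; python3 -m inch '[[[0,0,0,0,1],[0,0,0,0,1],[0,0,0,0,1]]]'; python3 bar.py
```

```text
t: 6.48
ee_pos: [0.4625, 0.0305, 0.0533]
ee_rot: [180.0, -0.0, -75.4]
ft_force: [0.0, -1.1, -0.7]
width: -0.0002Traceback (most recent call last):
  File "bar.py", line 7, in <module>
    ys,xs=np.nonzero(m&mm); P=np.array([ray('wrist',(u,v),.067,T)[:2] for u,v in zip(xs[::5],ys[::5])])-(W-ex*.001)
                                        ~~~^^^^^^^^^^^^^^^^^^^^^^
  File "h.py", line 9, in ray
    p,T0=camT(n); T=np.array(T0 if T is None else T); K=np.array(p['intrinsics'])
         ~~~~^^^
  File "h.py", line 7, in camT
    p=camera_params(n); return p, (p['T'] if n!='wrist' else tool()@np.array(p['mount']))
                                                             ~~~~^^
  File "h.py", line 5, in tool
    s=get_state(); T=np.eye(4); T[:3,:3]=R.from_euler('xyz',s['ee_rot'],degrees=True).as_matrix(); T[:3,3]=s['ee_pos']; return T
ValueError: time passes only in moves, steps and waits
Traceback (most recent call last):
  File "bar.py", line 7, in <module>
    ys,xs=np.nonzero(m&mm); P=np.array([ray('wrist',(u,v),.067,T)[:2] for u,v in zip(xs[::5],ys[::5])])-(W-ex*.001)
                                        ~~~^^^^^^^^^^^^^^^^^^^^^^
  File "h.py", line 9, in ray
    p,T0=camT(n); T=np.array(T0 if T is None else T); K=np.array(p['intrinsics'])
         ~~~~^^^
  File "h.py", line 7, in camT
    p=camera_params(n); return p, (p['T'] if n!='wrist' else tool()@np.array(p['mount']))
                                                             ~~~~^^
  File "h.py", line 5, in tool
    s=get_state(); T=np.eye(4); T[:3,:3]=R.from_euler('xyz',s['ee_rot'],degrees=True).as_matrix(); T[:3,3]=s['ee_pos']; return T
ValueError: time passes only in moves, steps and waits
```

Too many state reads per script; I take the pose once.

```bash
sed -i "s/p,T0=camT(n); T=np.array(T0 if T is None else T)/p,T=(camera_params(n),np.array(T)) if T is not None else camT(n); T=np.array(T)/" h.py; sed -i 's/^im=.*/T=camT("wrist")[1]; s=snapshot("wrist"); cv2.imwrite("pics\/bar.png",s[:,:,::-1]); im=cv2.cvtColor(s,cv2.COLOR_RGB2HSV)/' bar.py
python3 bar.py; python3 g.py -49 -16 55
```

```text
n 1352 rmean 0.017601360307527486 wheel rad 3.130227185414285
rel [-50.2 -12.3  53.3] F [ 0.   0.2 -0.8] t 6.575 go [ 3.7 -1.3 -1.7]
```

```bash
python3 - <<'E'
import cv2,numpy as np
for f in ('w3','bar'):
    a=cv2.imread(f'pics/{f}.png'); print(f,[a[y,x].tolist() for x,y in [(248,189),(320,142),(210,160),(245,30)]])
E
sed -i 's/(im\[:,:,2\]>205)/(im[:,:,2]>232)/' bar.py; python3 bar.py
```

```text
w3 [[242, 242, 242], [247, 247, 247], [215, 212, 206], [247, 247, 247]]
bar [[242, 242, 242], [247, 247, 247], [213, 210, 204], [247, 247, 247]]
n 272 rmean 0.030587007632720313 wheel rad 2.1539331434346924
```

```bash
python3 -m inch '[[[0,4,0,0,1],[0,6,0,0,1],[0,8,0,0,1],[0,8,0,0,1],[0,0,0,0,1],[0,0,0,0,1]]]'; python3 bar.py; python3 g.py -76 17 55
```

```text
t: 7.38
ee_pos: [0.4375, 0.0239, 0.0534]
ee_rot: [-180.0, -0.0, -75.4]
ft_force: [0.1, -0.1, -0.2]
width: -0.0
n 305 rmean 0.030575005655642362 wheel rad 2.1476925609339017
rel [-76.  -12.   53.4] F [-0.5  0.1 -0.3] t 7.425 go [-29.    0.4  -1.6]
```

View pics/bar.png

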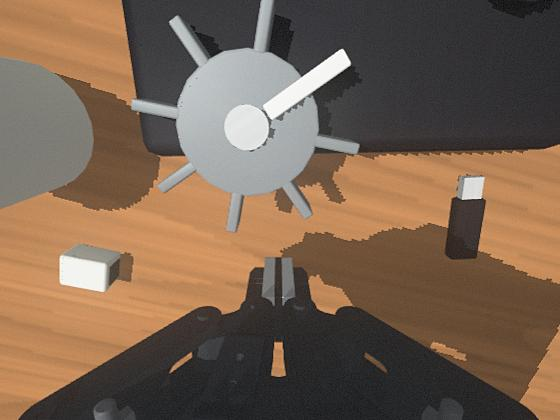

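The view shows the finger at (279,265) well clear. The wheel rests at about 2.15 rad, 0.2 short of the 2.356 click, so friction beats the detent spring near the click. I will have to guide the next click home with the finger. I move to the gap left of the new front tooth at (234,225).

```bash
python3 -m inch '[[[-12,0,0,0,1],[-15,0,0,0,1],[-10,0,0,0,1],[0,0,0,0,1],[0,-8,0,0,1],[0,-8,0,0,1],[0,-7,0,0,1],[0,-3,0,0,1],[0,0,0,0,1],[0,0,0,0,1]]]'; python3 bar.py; python3 g.py -50 -10 55
```

```text
t: 8.68
ee_pos: [0.453, 0.0663, 0.0532]
ee_rot: [180.0, 0.0, -75.4]
ft_force: [-0.2, 0.2, -0.8]
width: -0.0001
n 256 rmean 0.03039543205882694 wheel rad 2.1488630456614697
rel [-49.9  24.7  53.2] F [ 0.2  0.6 -0.2] t 8.725 go [34.7 -0.4 -1.8]
```

```bash
python3 -m inch '[[[3,0,0,0,1],[3,0,0,0,1],[3,0,0,0,1],[2,0,0,0,1],[2,0,0,0,1],[2,0,0,0,1],[2,0,0,0,1],[2,0,0,0,1],[2,0,0,0,1],[2,0,0,0,1],[0,0,0,0,1]]]'; python3 bar.py; python3 g.py -50 -10 55
```

```text
t: 10.1
ee_pos: [0.4592, 0.0436, 0.0534]
ee_rot: [180.0, -0.0, -75.4]
ft_force: [0.2, 0.9, -0.2]
width: -0.0
n 277 rmean 0.030613219986030876 wheel rad 2.670944855339605
rel [-50.    1.3  53.4] F [0.5 0.2 0.5] t 10.15 go [11.3 -0.2 -1.6]
```

```bash
python3 -m inch '[[[2,0,0,0,1],[2,0,0,0,1],[2,0,0,0,1],[2,0,0,0,1],[2,-1,0,0,1],[2,-1,0,0,1],[0,0,0,0,1],[0,0,0,0,1]]]'; python3 bar.py; python3 g.py -46 -20 55
```

```text
t: 11.15
ee_pos: [0.464, 0.0328, 0.0533]
ee_rot: [180.0, -0.0, -75.4]
ft_force: [0.5, 0.5, -0.3]
width: -0.0003
n 283 rmean 0.03059440894794365 wheel rad 2.9569576017186048
rel [-48.2 -10.4  53.3] F [-0.1 -0.5  0. ] t 11.2 go [ 9.6 -2.4 -1.7]
```

```bash
python3 -m inch '[[[1.5,-1,0,0,1],[1.5,-1,0,0,1],[1.5,-0.5,0,0,1],[1,0,0,0,1],[0,0,0,0,1],[0,0,0,0,1]]]'; python3 bar.py; python3 g.py -46 -20 55
```

```text
t: 11.95
ee_pos: [0.4678, 0.0283, 0.0533]
ee_rot: [-180.0, -0.0, -75.4]
ft_force: [-0.7, -0.2, -0.5]
width: 0.0
n 280 rmean 0.03027623086325967 wheel rad 3.1445750461564193
rel [-45.8 -15.9  53.3] F [-0.6 -0.   0.2] t 12.0 go [ 4.1  0.2 -1.7]
```

```bash
python3 -m inch '[[[-1,2,0,0,1],[0,8,0,0,1],[0,10,0,0,1],[0,10,0,0,1],[0,0,0,0,1],[0,0,0,0,1],[0,0,0,0,1]]]'; python3 bar.py; python3 g.py -76 -20 100
```

```text
t: 12.88
ee_pos: [0.4388, 0.0216, 0.0534]
ee_rot: [-180.0, -0.0, -75.4]
ft_force: [-0.4, -0.4, -0.3]
width: -0.0001
n 319 rmean 0.030065716274654326 wheel rad 3.147947448436647
rel [-75.5 -14.5  53.4] F [ 0.1 -0.4  1.7] t 12.925 go [  5.5   0.4 -46.6]
```

View pics/bar.png

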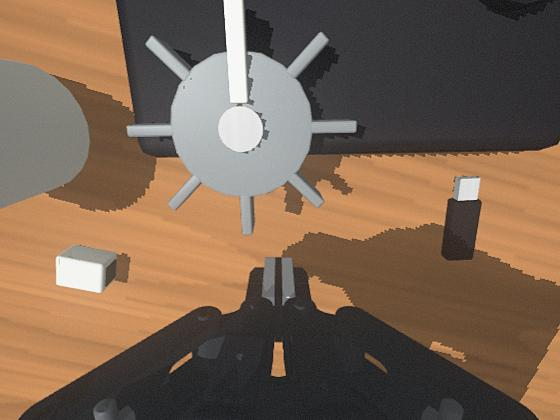

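The view shows the bar along (235,5)–(238,100), with its hub at (240,129) and the side teeth level, so it points at the arrowhead (measured 3.148 rad). Now I rise and go to the button.

```bash
python3 -m inch '[[[0,0,-25,0,1],[0,0,-30,0,1],[0,0,-5,0,1],[20,-30,0,0,1],[30,-40,0,0,1],[30,-40,0,0,1],[18,-30,0,0,1],[0,0,0,0,1],[0,0,0,0,1]]]'; python3 g.py 65 -112.5 70
python3 - <<'E'
from h import *
print(proj('scene',tool()[:3,3]))
a=snapshot('scene')[100:250,170:370]; b=snapshot('side')[130:280,250:450]
cv2.imwrite('pics/w5.png',cv2.resize(np.hstack([a,b])[:,:,::-1],(800,300),interpolation=2))
E
```

```text
t: 14.05
ee_pos: [0.5973, -0.0374, 0.1118]
ee_rot: [179.9, 0.1, -75.4]
ft_force: [-0.8, -0.4, 0.0]
width: 0.0002
rel [  61.7 -113.6  111.8] F [-0.8 -0.4  0. ] t 14.05 go [-1.  -3.4 41.8]
[240.19212327 180.59543392]
```

View pics/w5.png

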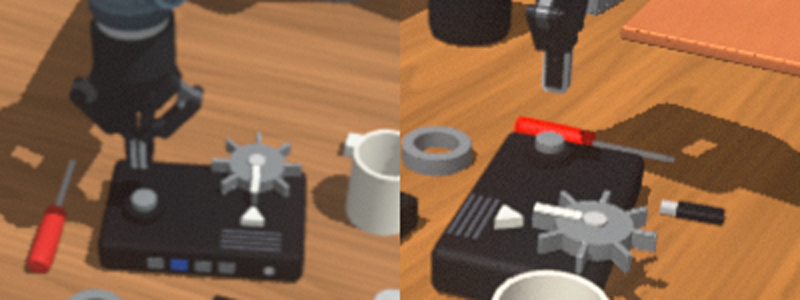

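Both views show the fingertip right above the button (crop (140,165) over (143,200), and (555,90) over (549,143)). The bar points at the arrowhead.

```bash
python3 -m inch '[[[-1,-3.4,15,0,1],[0,0,15,0,1],[0,0,10,0,1],[0,0,4,0,1],[0,0,0,0,1],[0,0,0,0,1]]]';python3 -m inch '[[[0,0,2,0,1],[0,0,2,0,1],[0,0,2,0,1],[0,0,2,0,1],[0,0,1,0,1],[0,0,0,0,1],[0,0,0,0,1]]]'; python3 g.py 65 -112.5 58
```

```text
t: 14.9
ee_pos: [0.6022, -0.0362, 0.0698]
ee_rot: [-179.9, -0.0, -75.4]
ft_force: [0.2, -0.7, -0.3]
width: -0.0001
t: 15.78
ee_pos: [0.602, -0.0361, 0.061]
ee_rot: [-180.0, -0.0, -75.4]
ft_force: [-2.1, -0.1, 6.5]
width: -0.0001
rel [  66.5 -113.6   61. ] F [-2.1 -0.1  6.5] t 15.775 go [-1.1  1.5  3. ]
```

```bash
python3 -m inch '[[[0,0,1,0,1],[0,0,1,0,1],[0,0,0,0,1]]]'; python3 -m inch '[[[0,0,1,0,1],[0,0,0.5,0,1],[0,0,0,0,1]]]'
```

```text
t: 16.15
ee_pos: [0.6021, -0.0362, 0.0607]
ee_rot: [180.0, -0.0, -75.4]
ft_force: [-7.7, 1.4, 17.6]
width: 0.0002
t: 16.52
ee_pos: [0.6022, -0.0362, 0.0605]
ee_rot: [179.9, -0.0, -75.4]
ft_force: [-11.9, 1.3, 24.6]
width: 0.0
```

Force rises steeply to 25 N at z≈60.6 mm instead of the expected 58 mm. I back off in steps to read the force profile.

```bash
for i in 1 2 3 4 5 6; do python3 -m inch '[[[0,0,-1.5,0,1],[0,0,0,0,1]]]' | grep -E 'pos|force'; done
```

```text
ee_pos: [0.6021, -0.0362, 0.0608]
ft_force: [-7.2, -0.3, 16.5]
ee_pos: [0.602, -0.0362, 0.0609]
ft_force: [-3.2, 0.1, 8.3]
ee_pos: [0.602, -0.0361, 0.0616]
ft_force: [-0.1, 0.4, 4.0]
ee_pos: [0.602, -0.0361, 0.0629]
ft_force: [0.8, 0.7, 3.0]
ee_pos: [0.6019, -0.0361, 0.0644]
ft_force: [0.5, -0.8, 1.8]
ee_pos: [0.6016, -0.036, 0.0657]
ft_force: [1.0, 0.3, 0.3]
```

The profile is a spring from 0 N at z≈65.7 to 4 N at ≈61, then a hard stop. That is about 5 mm of travel at the stated 4 N, so the button was fully down and the reading carries a z offset of about 2.7 mm. I lift off and check.

```bash
python3 -m inch '[[[0,0,-20,0,1],[0,0,-40,0,1],[20,40,-40,0,1],[0,50,0,0,1],[0,50,0,0,1],[0,30,0,0,1],[0,0,0,0,1],[0,0,0,0,1],[0,0,0,0,1]]]'; python3 bar.py
python3 - <<'E'
from g import *
T=camT('wrist')[1]; a=snapshot('wrist'); b=snapshot('scene')
b0=cv2.imread('pics/scene0.png')[:,:,::-1]
cv2.imwrite('pics/w6.png',np.hstack([a[:,:,::-1][:,40:],b[150:290,150:400,::-1].repeat(1,0) if 0 else cv2.resize(b[150:290,150:420,::-1],(270,420))]))
d=np.abs(b.astype(int)-b0).max(2)[160:290,180:410]; print('changed px right/back region',(d>60).sum())
np.save('T6.npy',T)
E
```

```text
t: 19.15
ee_pos: [0.443, -0.0982, 0.1662]
ee_rot: [-180.0, -0.0, -75.4]
ft_force: [-1.0, -0.4, -0.6]
width: -0.0002
n 88 rmean 0.030119598783876517 wheel rad 3.1501875279751244
changed px right/back region 93
```

View pics/w6.png

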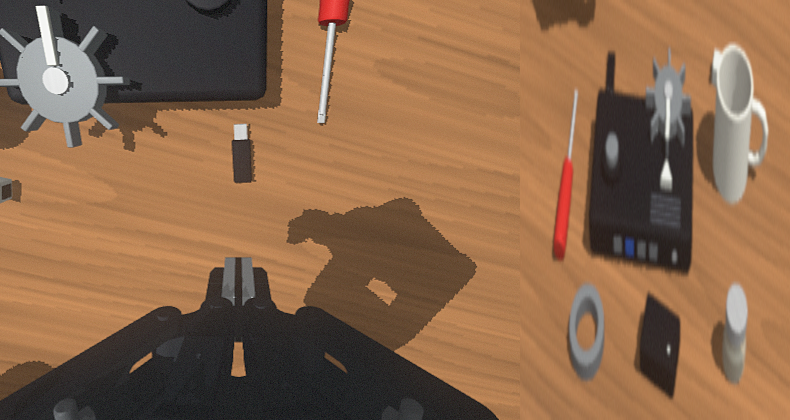

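The bar points at the arrowhead (3.150 rad measured) and the button is out. Only 93 pixels differ from the first scene picture, which is about what the bar's new position accounts for, so nothing else has moved. I hand in.

```bash
python3 -c "
from plant import *
print(sign_off())"
```

```text
the job is handed in; nothing more can be done
None
```

The station's channel is set and stored: the selector bar points at the arrowhead, and the button was pressed fully down and let go. I handed the job in at about 19 s on the robot's clock, and no verdict was reported.

- **Wheel:** I moved it two clicks with the shut fingertips. It started at about 1.57 rad and ended at 3.150 rad as measured in the wrist camera, against a target of 3.142 ± 0.15. No reading showed the bar past the arrowhead.
- **Button:** The force rose like a spring to about 4 N over roughly 5 mm and then met a hard stop, so I take it as fully pressed. I then pushed on to about 25 N at the stop before backing off.
- **Surroundings:** Comparing the first and last scene pictures around the station, 93 pixels changed. That fits the bar's move alone, with the station and the objects near it where they were. The arm ended clear of everything.

Two things did not match what I expected:
- **Resting position:** After the first click the wheel stayed about 0.2 rad short instead of springing home. I guided the second click all the way with the finger.
- **Height reading:** The button's hard stop came at a reading of about 61 mm rather than 58 mm. I put this down to an offset of 2.7 mm or so in the measured tool height, since the travel and force matched the stated values.

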